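Pack the sample vials in the transport case and turn its locks home

ROBOT

A 7-joint arm with a two-finger parallel gripper is mounted at the origin on a cart in front of the work surface, level with it; the furniture and walls round the work are solid. World frame = base frame: x ahead of the robot, y to its left, z up, the work surface at z = 0. Lengths are in m, angles in degrees, forces in N, time in s.
With the tool pointing down it reaches from about 0.425 to 0.875 m from the base axis. Payload 4.7 kg.
Tool frame: the origin (TCP) lies at the very end of the fingers, on their centre line; the grasp point (between the pads) lies 19 mm behind it; z points along the fingers, y is the line along which they close (so a half turn about z gives the same grasp; the last joint's range is limited). The gripper opens to 87 mm and grips with 3 to 60 N. Pads are 19 mm wide; open, the fingers measure 117 mm over their backs; the gripper's body (75 mm by 190 mm) begins 51 mm behind the grasp point.
Start: joints at [71.282, 18.392, -4.016, 83.108, 1.295, 78.541, -3.26], TCP at [0.217, -0.613, 0.223] pointing down, gripper open.
Joint ranges: [-163.93, 163.93], [-17.29, 119.83], [-79.2, 71.16], [3.27, 140.29], [-89.18, 269.18], [5.43, 117.66], [-154.24, 154.24]. Speed limits (degrees/s): [147.25, 147.25, 180, 180, 180, 180, 180].

INTERFACE

Orientations are given as [roll, pitch, yaw] about the fixed x, y, z axes, in that order (R = Rz(yaw) Ry(pitch) Rx(roll)).
In Python, from cell import get_obs, eyes, env gives the robot as it stands.
- The arm moves only by the tool servo_tool, never from a script. Its argument "series" is a list that holds one entry, the list of rows, each a list of 7 numbers: the shift along the tool's x, y, z in units of 300 mm (1.0 is 300 mm), then the turn, a rotation vector about the tool's x, y, z in units of pi rad (1.0 is pi rad), then the opening, from 0 (shut) to 1 (fully open). In form: [[[tx, ty, tz, wx, wy, wz, gripper], ...]]. A call has 1 to 12 rows; each row is the pose to reach, as a shift and turn from the pose commanded when the call began, along the tool's axes at that moment, turning the shorter way round; what a row does not reach only later rows make up. A row lasts 1/12 s, in which the tool goes at most 41.7 mm and 7.16 degrees, less where a joint would pass 70% of its speed; a pose out of reach is approached as far as the arm can. A call with a number of a shift or a turn outside -1 to 1 is refused whole. A call with a gripper value outside its range is refused whole. The fingers move at their own pace and stop on an object; "grip_force" is the grip in N (left out, the last holds). Time passes only in rows, so rows that repeat a pose let the fingers close. It gives the time, the measured TCP pose, the force, the opening and the grip force at its end, in the units of the state.
- get_obs(): the state, without advancing time (a new reading comes with each control period).
- eyes.read_camera(name): name is "scene" or "top"; returns a dict with "frame" (384x512x3 uint8, red, green, blue), "depth" (384x512 float32, m along the optical axis (not along the pixel's ray), 0 where there is no reading), "fx", "fy", "cx", "cy" (pixels), "distortion" ([k1, k2, p1, p2, k3] as OpenCV has them; the pictures are not rectified), "origin" and "rotation" of the camera in the world. Camera axes: x right, y down, z forward; pixel columns grow to the right and rows downward; lengths in m; the calibration is good to about 2 mm. A picture is of the moment at which its call begins.
- env.sign_off(): hands the job in; it is judged then, once.
The state is a dict: "time_s": time; "qpos": joint angles; "joint_velocities": joint speeds; "effort": joint torques, N m; "tool_pos": TCP position; "tool_rot": TCP orientation; "force": force on the tool from outside, world axes, zero at the start; "wrist_torque": the same for the moment, N m; "grip_width": finger opening in m; "grasp_force": force on a finger pad.
Only numpy, scipy, OpenCV 4.12 (cv2) and the standard library are available. Lean on these libraries where they do the work, as an engineer would, in place of code of your own. Each camera call takes 0.05 s, during which the arm holds its last target. There are 200 camera calls.

TASK

Pack the samples for transport: carry the clear block of capped vials upright into the square recess of the metal case, shut the lid so that both lock wings come up through its slots, and turn both wings a quarter turn clockwise until they drop into their locked position across the slots. A lock wing that was left crosswise must first be turned back, or the lid cannot shut; leave the bottles and the flask standing where they are.

Things in the scene. Friction and masses are not known exactly. Their poses are not given: they have to be found in the camera images.
- tube_block: The load: a clear acrylic block with four pale vials in its holes, their white caps just below its top; loose, 62 (its x) x 59 (its y) x 74 mm high, 0.22 kg give or take 30 percent; origin at the centre of its underside, z up. It may be grasped across either width and goes into the recess in any of its four square orientations.
- case: The aluminium transport case, fixed on the counter (place and yaw vary), 140 (x) x 200 (y) mm; origin at the centre of its underside, front with the two locks on brackets at its -x, lid hinge along its back (+x). Walls 5 mm thick, rim at z = 88 mm. Dark foam inside up to z = 34 mm, with a square recess in the middle.
- case_recess (a point): Centre of the recess floor, on which the block stands (10 mm above the case's underside). The recess is 78 x 78 mm, square with the case, 24 mm deep; with the block in it the lid clears its top by 4 mm.
- lid (a joint): Lid angle, 0 = shut, 1.57 = upright, 1.75 = leaning back at its stop; starts open between 1.5 and 1.75. A stiff friction hinge (0.32 N m, lid 0.35 kg): it stays where it is left and must be pushed down all the way; pushing near its front edge takes under 5 N.
- lid_hinge (a point): Middle of the lid's hinge axis, which runs along the case's y: case (75.5, 0, 89) mm.
- lid_edge (a point): Middle of the lid's front edge, outer face, at the end of a 34 mm wide finger tab: 163.5 mm from the hinge axis, 5 mm to its outside. Lid: 5 mm plate, 139 x 200 mm, 3 mm raised panel outside; left and right of the tab two ears (74 mm wide, centred 60 mm off the middle, reaching 182 mm from the hinge), each with a slot 62 x 18 mm for a lock wing. Shut, its upper face is at case z = 94 mm.
- latch_left (a joint): Turn of the left lock (+y side of the case), growing clockwise seen from above. 0 = open: the wing lies along the case's y and fits through the lid's slot. 1.57 = locked: along the case's x, across the slot. A sprung detent drives it to the nearer of the two (crest at 0.8 rad, where the wing stands 2.3 mm higher, then drops); turning takes about 0.1 N m. This one starts open.
- latch_right (a joint): The same for the right lock (-y side of the case). It may start open or locked, never in between.
- latch_left_grip (a point): Middle of the left lock's wing, on its axis: case (-86, 60, 107) mm. The wing is an upright dark bar 54 mm long, 10 mm thick, 16 mm high (top 8 mm above this point) over a neck; the point's y axis lies along it. Free depth below this point: 12 mm to the lid's face (shut), 20 mm to the bracket (lid open).
- latch_right_grip (a point): The same for the right lock: case (-86, -60, 107) mm.
- reagent_green: Amber reagent bottle with black cap, 62 mm across, 130 mm tall, loose; origin at the centre of its underside. To be left alone.
- reagent_red: Amber reagent bottle with red cap, 62 mm across, 130 mm tall, loose; origin at the centre of its underside. To be left alone.
- flask: Conical glass flask with cork, 60 mm across, 108 mm tall, loose; origin at the centre of its underside. To be left alone. These three stand round the block, at the robot's right, about 130 mm apart, and may change places with it.
Mind the look-alikes: they are no part of the job. What is shaped like the tube_block but orange is not meant.

How it is judged (in metres and radians):
On the way, in this order (a step that is already met when the one before it is completed fails the run):
1. the vial block stands released in the recess of the case (horizontal distance between tube_block and case_recess below 0.015 m and z of tube_block in the frame of case_recess below 0.004 m and angle between tube_block's own z axis and vertical below 0.08 rad and contact force between the fingers and tube_block below 0.1 N), for 0.2 s.
2. the lid is shut, with both wings open and standing through its slots (value of joint lid below 0.03 rad and value of joint each of latch_left, latch_right below 0.4 rad), for 0.1 s.
3. both wings are turned clockwise into their locked position (value of joint each of latch_left, latch_right above 1.45 rad and value of joint lid below 0.03 rad), for 0.2 s.
At the end, for the whole second after the job is handed in: The block stands upright and at rest on the floor of the recess (within 15 mm of its centre, 4 mm in height, 0.08 rad of upright), the lid is shut (under 0.03 rad) and both wings rest locked across the slots (over 1.45 rad) (all of step 3 and horizontal distance between tube_block and case_recess below 0.015 m and z of tube_block in the frame of case_recess below 0.004 m and angle between tube_block's own z axis and vertical below 0.08 rad and linear speed of tube_block below 0.02 m/s); the robot touches nothing.
It fails at once if the vial block is tipped by more than 0.5 rad (angle between tube_block's own z axis and vertical above 0.5 rad).
It fails at once if a bottle or the flask is moved by more than 30 mm or knocked over (distance of any of reagent_green, reagent_red, flask from where it was at the start of the episode above 0.03 m or angle between any of reagent_green, reagent_red, flask's own z axis and vertical above 0.5 rad).
It also fails if it takes over 72 s, if anything falls off the work surface, if the arm or the gripper's body presses on something with over 40 N, if the wrist force passes 120 N, or if a joint passes its speed limit or range.

## Working session

There is one attempt and no reset: what is moved stays moved. The work goes in short steps, Python scripts to look and compute and a tool call to move; the robot and the scene stay as the last step left them, time stands still between calls to the robot, and variables do not carry over. Pictures are saved under pics/ and viewed, at most 10 in all, crops included, and the job is handed in when it is done.

Besides the shell and the picture viewer there is one more tool, called after "Call:" as a command line: name --argument value ..., lists and objects as JSON in quotes. servo_tool: Moves the arm, as the interface text tells. Shifts and turns lie within -1 to 1; 1 stands for 300 mm of shift or pi rad of turn. Its arguments: {"type":"object","properties":{"series":{"type":"array"},"grip_force":{"type":"number"}},"required":["series"]}

```bash
mkdir -p pics; ls
cat > h.py <<'E'
import numpy as np,cv2
from scipy.spatial.transform import Rotation as R
from cell import get_obs,eyes,env
def cam(n,save=None):
    c=eyes.read_camera(n)
    if save: cv2.imwrite('pics/'+save,cv2.cvtColor(c['frame'],cv2.COLOR_RGB2BGR))
    return c
def cloud(c):
    K=np.array([[c['fx'],0,c['cx']],[0,c['fy'],c['cy']],[0,0,1]])
    h,w=c['depth'].shape
    u,v=np.meshgrid(np.arange(w),np.arange(h))
    p=cv2.undistortPoints(np.stack([u,v],-1).reshape(-1,1,2).astype(np.float64),K,np.array(c['distortion'])).reshape(h,w,2)
    P=np.dstack([p,np.ones((h,w))])*c['depth'][...,None]
    return P@np.array(c['rotation']).reshape(3,3).T+np.array(c['origin'])
E
python3 - <<'E'
from h import *
a=cam('scene','s1.png');b=cam('top','t1.png')
for n,c in(('s',a),('t',b)):
    print(c['origin'],np.array(c['rotation']).round(3).tolist(),c['fx'],c['cx'],c['cy'],c['distortion']); np.savez(n+'1.npz',f=c['frame'],P=cloud(c),d=c['depth'])
print(get_obs())
E
```

```text
pics
[-0.0063592   0.75156502  1.16656055] [-136.532, -1.071, -150.132] 468.2420302470462 252.10686091326733 188.71008459525692 [-0.18695113  0.          0.          0.          0.        ]Traceback (most recent call last):
  File "<stdin>", line 4, in <module>
  File "h.py", line 14, in cloud
    return P@np.array(c['rotation']).reshape(3,3).T+np.array(c['origin'])
             ~~~~~~~~~~~~~~~~~~~~~~~~~~~~~~~^^^^^
ValueError: cannot reshape array of size 3 into shape (3,3)
```

```bash
python3 -c "
import cv2;a=cv2.imread('pics/s1.png');b=cv2.imread('pics/t1.png');cv2.imwrite('pics/st.png',cv2.resize(cv2.vconcat([a,b]),(400*2//1*1,600)) if 0 else cv2.vconcat([a,b])[:, :])" ; ls pics
```

```text
s1.png
st.png
t1.png
```

View pics/s1.png

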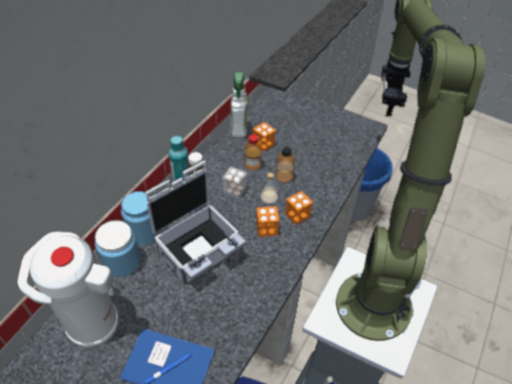

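View pics/t1.png

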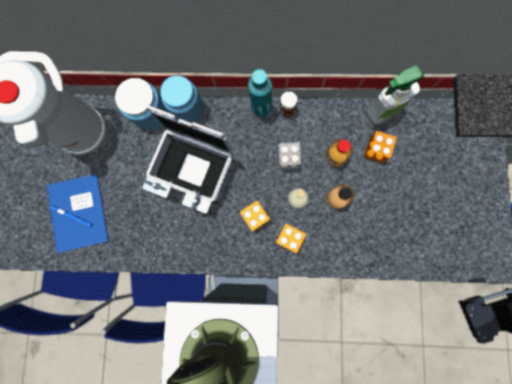

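The scene shows candidates for the block, as top-view pixels: clear/white block at (290,154), and orange look-alikes at (255,216), (291,239) and (381,146). The open case is at (188,165) with a pale square in its recess, probably the recess floor. I choose the clear one at (290,154).

```bash
sed -i "s/np.array(c\['rotation'\]).reshape(3,3).T/R.from_euler('xyz',c['rotation'],degrees=True).as_matrix().T/" h.py
python3 - <<'E'
from h import *
a=cam('scene');b=cam('top')
for n,c in(('s',a),('t',b)):
    P=cloud(c);np.savez(n+'1.npz',f=c['frame'],P=P,d=c['depth'],o=c['origin'])
    print(c['origin'],c['rotation'],c['fx'])
P=np.load('t1.npz')['P']
for u,v in[(290,154),(195,169),(170,180),(340,150),(340,195),(298,198),(255,216),(291,239),(381,146),(190,200),(152,186),(206,205),(260,250),(203,126)]:print(u,v,P[v,u].round(4))
o=get_obs();print(o)
A=cv2.imread('pics/t1.png')
c1=cv2.resize(A[100:250,130:380],None,fx=3,fy=3,interpolation=cv2.INTER_CUBIC);cv2.imwrite('pics/c1.png',c1)
E
```

```text
[-0.0063592   0.75156502  1.16656055] [-136.53248512   -1.07090537 -150.1322386 ] 468.2420302470462
[ 0.33489029 -0.13846779  1.08000619] [-172.0856363     1.85689457  -88.53739011] 365.0127823971274
290 154 [ 0.573  -0.1871  0.0736]
195 169 [0.537  0.0934 0.0093]
170 180 [0.4984 0.1599 0.0333]
340 150 [ 0.5722 -0.3156  0.1319]
340 195 [ 0.453  -0.3156  0.129 ]
298 198 [ 0.4459 -0.209   0.1006]
255 216 [ 0.3964 -0.0933  0.0744]
291 239 [ 0.3363 -0.193   0.0756]
381 146 [ 0.5986 -0.438   0.0785]
190 200 [0.4351 0.0852 0.0907]
152 186 [0.4687 0.1853 0.112 ]
206 205 [0.4226 0.041  0.0884]
260 250 [ 0.3024 -0.1073  0.0019]
203 126 [ 6.735e-01  7.730e-02 -2.000e-04]
{'time_s': 0.2, 'qpos': array([71.28054265, 18.42489113, -4.01521119, 83.14857516,  1.29613611,
       78.5406764 , -3.25757678]), 'joint_velocities': array([-0.03351319, -0.11443691,  0.00275966, -0.16027184, -0.02479657,
       -0.03461201, -0.02677137]), 'effort': array([ 3.63878689e-04, -4.91160679e+01, -4.03546169e-01, -3.12490940e+01,
       -6.38388447e-02,  4.06090776e-02,  1.59984775e-04]), 'tool_pos': array([ 0.21710395, -0.612321  ,  0.22185276]), 'tool_rot': array([-1.79931118e+02,  5.78902807e-03,  1.95309723e+01]), 'force': array([ 0.10481387, -0.67701324, -0.67035238]), 'wrist_torque': array([-0.05852007, -0.00875341, -0.0084212 ]), 'grasp_force': 0.0, 'grip_width': 0.08691149867204707}
```

View pics/c1.png

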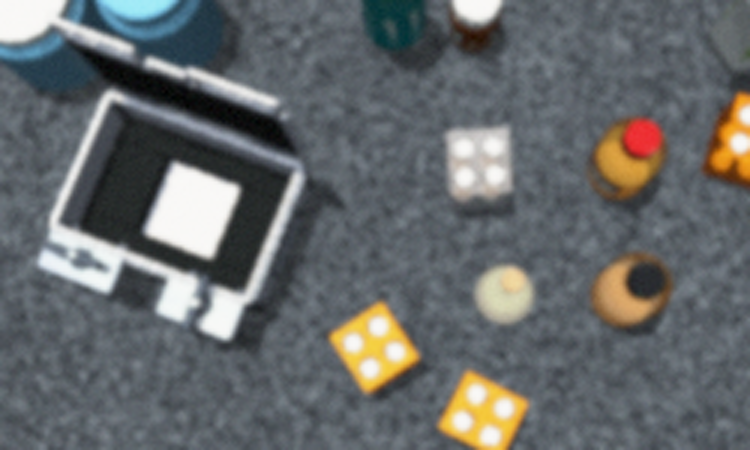

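The crop confirms it: the clear block with pale vials is at crop (480,162), the left wing at (85,258) lies open and the right wing at (203,298) lies crosswise.

```bash
cat > m.py <<'E'
from h import *
def ln(P): 
    c=P.mean(0);u,s,v=np.linalg.svd(P-c,full_matrices=False);return c,np.degrees(np.arctan2(v[0,1],v[0,0])),s/np.sqrt(len(P))
for n in 'ts':
    d=np.load(n+'1.npz');P=d['P'].reshape(-1,3);f=d['f'].reshape(-1,3).astype(int)
    q=lambda m:cv2.minAreaRect(P[m][:,:2].astype(np.float32))
    B=(abs(P[:,0]-.575)<.055)&(abs(P[:,1]+.187)<.055)&(P[:,2]>.066)&(P[:,2]<.082);print(n,'block',B.sum(),q(B),P[B].mean(0))
    F=(np.hypot(P[:,0]-.537,P[:,1]-.0934)<.07)&(f.min(1)>150)&(P[:,2]<.02);print('floor',F.sum(),q(F),P[F].mean(0))
    rim=(P[:,2]>.083)&(P[:,2]<.092)&(np.hypot(P[:,0]-.53,P[:,1]-.1)<.16);print('rim',rim.sum(),q(rim))
    for c in((.465,.185),(.43,.07)):
        w=(P[:,2]>.107)&(P[:,2]<.12)&(np.hypot(P[:,0]-c[0],P[:,1]-c[1])<.05)
        if w.sum()>5:print('wing',w.sum(),ln(P[w][:,:2]),P[w][:,2].mean(),q(w))
    L=(P[:,2]>.11)&(P[:,2]<.29)&(P[:,0]>.53)&(P[:,0]<.75)&(P[:,1]<.25)&(P[:,1]>-.03);print('lid',L.sum(),P[L].mean(0),P[L].max(0))
E
python3 m.py
```

```text
t block 454 ((0.5734629034996033, -0.18500149250030518), (0.06238726153969765, 0.06036198139190674), 4.390807628631592) [ 0.57345286 -0.18411094  0.07395348]
floor 608 ((0.5342910885810852, 0.09814897179603577), (0.0734792947769165, 0.07711265981197357), 70.06067657470703) [0.53453785 0.0981079  0.01041792]
rim 1170 ((0.5522229075431824, 0.08845101296901703), (0.2056601345539093, 0.2555718421936035), 69.92476654052734)
wing 73 (array([0.4717987 , 0.18006016]), np.float64(-110.24714222529344), array([0.01568658, 0.00281547])) 0.1129142088166973 ((0.4720514416694641, 0.1806977540254593), (0.05257203057408333, 0.00949662271887064), 69.69342803955078)
wing 78 (array([0.4314051 , 0.06821816]), np.float64(160.70918287376927), array([0.01515029, 0.00294203])) 0.1130861244246455 ((0.43137601017951965, 0.06881522387266159), (0.01033687498420477, 0.052474863827228546), 70.7730484008789)
lid 2715 [0.66619466 0.12466623 0.16524346] [0.74989498 0.24985466 0.27566428]
s block 258 ((0.5730615258216858, -0.182825967669487), (0.06448442488908768, 0.06640712916851044), 8.185893058776855) [ 0.57238175 -0.18185849  0.07289249]
floor 363 ((0.5426716804504395, 0.08923639357089996), (0.0747620016336441, 0.0607435517013073), 70.91656494140625) [0.5427166  0.08885641 0.00908688]
rim 841 ((0.5381567478179932, 0.0965225100517273), (0.20740735530853271, 0.232933908700943), 68.64263916015625)
wing 68 (array([0.47205505, 0.18463892]), np.float64(70.5839716256883), array([0.01521014, 0.00311487])) 0.11155556908059022 ((0.4720223844051361, 0.18399818241596222), (0.052985865622758865, 0.01243367325514555), 71.79773712158203)
wing 56 (array([0.43119027, 0.07064429]), np.float64(161.2573718742279), array([0.01546501, 0.00278328])) 0.11237711886318051 ((0.4332462549209595, 0.06956133246421814), (0.011622017249464989, 0.05323592200875282), 72.01576232910156)
lid 3313 [0.63738676 0.10659926 0.17345599] [0.74999978 0.24999988 0.27574503]
```

Run:
```python
from h import *
th=np.radians(-19.9);C=np.array([.5333,.0965]);
Rc=np.array([[np.cos(th),-np.sin(th)],[np.sin(th),np.cos(th)]])
for n in 'ts':
    d=np.load(n+'1.npz');P=d['P'].reshape(-1,3)
    q=np.c_[(P[:,:2]-C)@Rc,P[:,2]]
    for z in np.arange(.1,.29,.02):
        m=(abs(q[:,2]-z)<.01)&(abs(q[:,1])<.09)&(q[:,0]>.03)&(q[:,0]<.12)
        if m.sum()>5:print(n,round(z,2),m.sum(),np.percentile(q[m,0],[2,25,50,75,98]).round(4))
    # clutter behind: heights grid
    m=(q[:,2]>.02)&(q[:,0]>.06)&(q[:,0]<.3)&(abs(q[:,1])<.2)
    H={}
    for x,y,z in q[m]:
        k=(int(x//.02*2),int(y//.04*4));H[k]=max(H.get(k,0),z)
    for i in range(6,30,2):print(i,[int(1000*H.get((i,j),0)) for j in range(-20,20,4)])
```

```text
t 0.1 102 [0.0637 0.0705 0.0727 0.0731 0.0748]
t 0.12 77 [0.0721 0.0725 0.0727 0.0729 0.0733]
t 0.14 81 [0.0716 0.072  0.0722 0.0725 0.0729]
t 0.16 90 [0.0714 0.0716 0.0718 0.072  0.0742]
t 0.18 93 [0.0709 0.0711 0.0714 0.0716 0.0736]
t 0.2 100 [0.0702 0.0706 0.071  0.0713 0.0734]
t 0.22 141 [0.0698 0.0704 0.0707 0.0718 0.0738]
t 0.24 175 [0.0709 0.0716 0.0727 0.0739 0.0764]
t 0.26 92 [0.0706 0.0712 0.0725 0.0739 0.0767]
t 0.28 115 [0.0706 0.0725 0.0737 0.0749 0.077 ]
6 [0, 0, 274, 274, 274, 273, 275, 274, 54, 137]
8 [0, 0, 0, 0, 0, 0, 0, 0, 135, 138]
10 [0, 0, 0, 0, 0, 0, 92, 78, 138, 138]
12 [0, 0, 0, 0, 0, 0, 151, 152, 138, 140]
14 [0, 0, 0, 0, 0, 0, 153, 153, 153, 139]
16 [0, 0, 0, 0, 0, 0, 153, 154, 153, 137]
18 [0, 0, 0, 0, 0, 0, 153, 153, 154, 442]
20 [0, 0, 0, 0, 0, 0, 152, 441, 442, 441]
22 [0, 218, 222, 0, 0, 136, 445, 443, 417, 0]
24 [87, 223, 224, 0, 351, 446, 445, 0, 0, 0]
26 [90, 223, 223, 444, 445, 444, 0, 0, 0, 0]
28 [92, 135, 445, 445, 0, 0, 0, 0, 0, 0]
s 0.1 203 [0.0649 0.0737 0.0753 0.0766 0.081 ]
s 0.12 240 [0.071  0.0734 0.0744 0.0757 0.0783]
s 0.14 243 [0.0704 0
[... 178 characters left out ...]
292 [0.0691 0.0715 0.0727 0.0737 0.0762]
s 0.24 259 [0.0699 0.0724 0.0735 0.0749 0.0789]
s 0.26 156 [0.0698 0.0722 0.0736 0.0751 0.0786]
s 0.28 49 [0.0693 0.0713 0.0731 0.0745 0.0761]
6 [0, 0, 273, 275, 273, 272, 273, 271, 0, 138]
8 [0, 0, 0, 266, 90, 0, 267, 0, 131, 138]
10 [0, 0, 0, 0, 0, 0, 23, 124, 135, 139]
12 [0, 0, 0, 0, 0, 0, 152, 152, 149, 138]
14 [0, 0, 0, 0, 0, 0, 156, 154, 151, 137]
16 [0, 0, 0, 0, 0, 0, 152, 152, 150, 134]
18 [0, 0, 0, 0, 0, 0, 153, 152, 693, 799]
20 [0, 0, 0, 0, 0, 0, 151, 760, 779, 785]
22 [0, 220, 222, 0, 0, 130, 744, 761, 749, 0]
24 [88, 220, 221, 0, 698, 726, 735, 0, 0, 0]
26 [95, 220, 220, 691, 707, 713, 0, 0, 0, 0]
28 [94, 0, 673, 687, 669, 0, 0, 0, 0, 0]
```

```bash
cat > plan.py <<'E'
from h import *
TH=np.radians(-19.9);C=np.array([.5333,.0965])
def case(x,y,z,dyaw=0): # mm in case frame -> world target; yaw world
    c,s=np.cos(TH),np.sin(TH);x,y=x/1000,y/1000
    return [C[0]+c*x-s*y,C[1]+s*x+c*y,z/1000,-19.9+dyaw]
def plan(ts,p0=None):
    o=get_obs()
    if p0 is None:p0=list(o['tool_pos'])+[o['tool_rot'][2]]
    M=R.from_euler('xyz',o['tool_rot'],degrees=True) if p0[3]==o['tool_rot'][2] else R.from_euler('xyz',[180,0,p0[3]],degrees=True)
    p=np.array(p0[:3])
    print('t',round(o['time_s'],2),'now',np.round(p0,4),'F',o['force'].round(1),'grip',round(o['grip_width'],4),round(float(o['grasp_force']),1))
    for t in ts:
        N=R.from_euler('xyz',[180,0,t[3]],degrees=True)
        print(np.round(t,4),'->',(M.inv().apply(np.array(t[:3])-p)/.3).round(4),((M.inv()*N).as_rotvec()/np.pi).round(4))
        M=N;p=np.array(t[:3])
E
python3 - <<'E'
from plan import *
plan([[.41,-.40,.24,57],[.573,-.184,.18,95],[.573,-.184,.034,95]])
E
```

```text
t 0.2 now [ 0.2171 -0.6123  0.2219 19.531 ] F [ 0.1 -0.7 -0.7] grip 0.0869 0.0
[ 0.41 -0.4   0.24 57.  ] -> [ 0.8426 -0.4521 -0.06  ] [-4.000e-04 -1.000e-04 -2.082e-01]
[ 0.573 -0.184  0.18  95.   ] -> [0.8998 0.0635 0.2   ] [ 0.      0.     -0.2111]
[ 5.73e-01 -1.84e-01  3.40e-02  9.50e+01] -> [ 0.     -0.      0.4867] [0. 0. 0.]
```

Call:
servo_tool --series '[[[0.84, -0.45, -0.06, 0, 0, -0.208, 1], [0.84, -0.45, -0.06, 0, 0, -0.208, 1], [0.84, -0.45, -0.06, 0, 0, -0.208, 1], [0.84, -0.45, -0.06, 0, 0, -0.208, 1], [0.84, -0.45, -0.06, 0, 0, -0.208, 1], [0.84, -0.45, -0.06, 0, 0, -0.208, 1], [0.84, -0.45, -0.06, 0, 0, -0.208, 1], [0.84, -0.45, -0.06, 0, 0, -0.208, 1], [0.84, -0.45, -0.06, 0, 0, -0.208, 1]]]'

```text
time_s: 0.95
tool_pos: [0.4118, -0.3987, 0.2409]
tool_rot: [180.0, -0.0, 57.3]
force: [-0.5, -1.1, 1.0]
grip_width: 0.0871
grasp_force: 0.0
```

Call:
servo_tool --series '[[[0.9, 0.063, 0.2, 0, 0, -0.211, 1], [0.9, 0.063, 0.2, 0, 0, -0.211, 1], [0.9, 0.063, 0.2, 0, 0, -0.211, 1], [0.9, 0.063, 0.2, 0, 0, -0.211, 1], [0.9, 0.063, 0.2, 0, 0, -0.211, 1], [0.9, 0.063, 0.2, 0, 0, -0.211, 1], [0.9, 0.063, 0.2, 0, 0, -0.211, 1], [0.9, 0.063, 0.2, 0, 0, -0.211, 1], [0.9, 0.063, 0.2, 0, 0, -0.211, 1], [0.9, 0.063, 0.2, 0, 0, -0.211, 1], [0.9, 0.063, 0.2, 0, 0, -0.211, 1]]]'

```text
time_s: 1.87
tool_pos: [0.5716, -0.1883, 0.1806]
tool_rot: [-180.0, 0.1, 94.7]
force: [-0.8, 0.3, 0.4]
grip_width: 0.087
grasp_force: 0.0
```

Run:
```python
from plan import *
plan([[.573,-.184,.034,95]])
c=cam('top','t2.png')
A=cv2.imread('pics/t2.png')[60:300,120:440];cv2.imwrite('pics/t2c.png',cv2.resize(A,None,fx=2,fy=2))
```

```text
t 1.87 now [ 0.5716 -0.1883  0.1806 94.6987] F [-0.8  0.3  0.4] grip 0.087 0.0
[ 5.73e-01 -1.84e-01  3.40e-02  9.50e+01] -> [0.0146 0.0061 0.4885] [-0.0002  0.0005 -0.0017]
```

View pics/t2c.png

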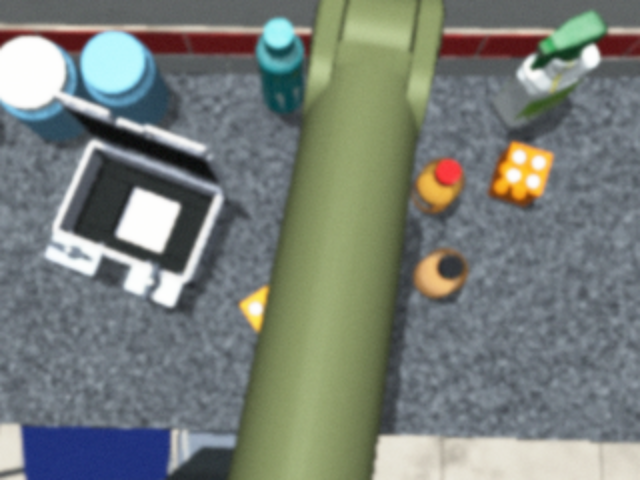

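The arm hides the block from the top camera; bottles at (440,185) and (440,272) are undisturbed. Descending.

Call:
servo_tool --series '[[[0.012, 0.006, 0.15, 0, 0, 0, 1], [0.012, 0.006, 0.3, 0, 0, 0, 1], [0.012, 0.006, 0.4, 0, 0, 0, 1], [0.012, 0.006, 0.488, 0, 0, 0, 1], [0.012, 0.006, 0.488, 0, 0, 0, 1], [0.012, 0.006, 0.488, 0, 0, 0, 1]]]'

```text
time_s: 2.42
tool_pos: [0.5728, -0.1826, 0.0335]
tool_rot: [-179.9, -0.0, 94.8]
force: [0.5, 0.6, 0.8]
grip_width: 0.0871
grasp_force: 0.0
```

Run:
```python
from plan import *
plan([[.573,-.184,.034,95]])
c=cam('scene','s2.png')
A=cv2.imread('pics/s2.png')[100:280,120:340];cv2.imwrite('pics/s2c.png',cv2.resize(A,None,fx=3,fy=3))
```

```text
t 2.42 now [ 5.72800e-01 -1.82600e-01  3.35000e-02  9.48313e+01] F [0.5 0.6 0.8] grip 0.0871 0.0
[ 5.73e-01 -1.84e-01  3.40e-02  9.50e+01] -> [-0.0048  0.0003 -0.0017] [-0.0008 -0.0002 -0.0009]
```

View pics/s2c.png

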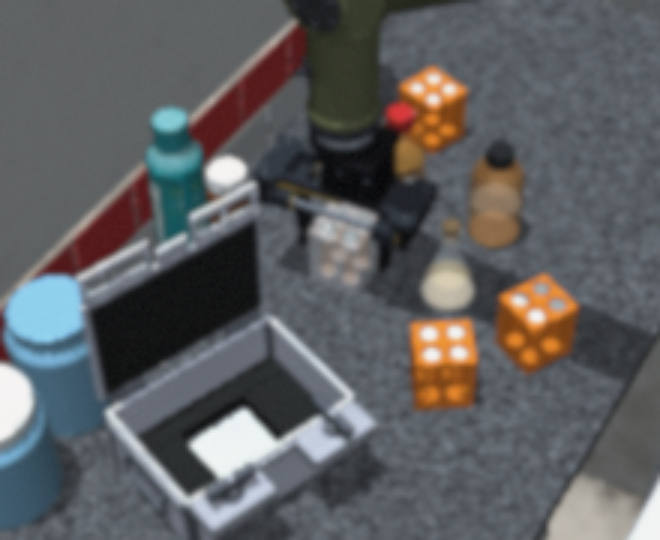

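The clear block at (343,248) sits between the fingers and nothing has been touched. Grip.

Call:
servo_tool --series '[[[0, 0, 0, 0, 0, 0, 0.6], [0, 0, 0, 0, 0, 0, 0.4], [0, 0, 0, 0, 0, 0, 0.4], [0, 0, 0, 0, 0, 0, 0.4], [0, 0, 0, 0, 0, 0, 0.4]]]' --grip_force 20

```text
time_s: 2.88
tool_pos: [0.5748, -0.1816, 0.0351]
tool_rot: [179.9, 0.1, 94.9]
force: [-0.4, -0.3, 3.6]
grip_width: 0.0618
grasp_force: 20.6
```

Run:
```python
from plan import *
t=get_obs()['tool_pos'];y=get_obs()['tool_rot'][2]
plan([[t[0],t[1],.20,y],[.562,-.04,.23,128],case(0,0,200,180),case(0,0,47,180)])
```

```text
t 2.88 now [ 5.7480e-01 -1.8160e-01  3.5100e-02  9.4944e+01] F [-0.4 -0.3  3.6] grip 0.0618 20.6
[ 0.5748 -0.1816  0.2    94.944 ] -> [-5.000e-04  8.000e-04 -5.498e-01] [0.0005 0.0003 0.    ]
[ 5.62e-01 -4.00e-02  2.30e-01  1.28e+02] -> [ 0.4739 -0.0017 -0.1   ] [-0.      0.     -0.1836]
[5.333e-01 9.650e-02 2.000e-01 1.601e+02] -> [0.4174 0.2047 0.1   ] [ 0.      0.     -0.1783]
[5.333e-01 9.650e-02 4.700e-02 1.601e+02] -> [ 0.   -0.    0.51] [0. 0. 0.]
```

Run:
```python
from plan import *
t=get_obs()['tool_pos'];y=get_obs()['tool_rot'][2]
plan([[t[0],t[1],.20,y],case(-50,-150,230,147),case(-10,0,190,180),case(0,0,50,180)])
```

```text
t 2.88 now [ 5.7480e-01 -1.8160e-01  3.5100e-02  9.4944e+01] F [-0.4 -0.3  3.6] grip 0.0618 20.6
[ 0.5748 -0.1816  0.2    94.944 ] -> [-5.000e-04  8.000e-04 -5.498e-01] [0.0005 0.0003 0.    ]
[ 4.352e-01 -2.750e-02  2.300e-01  1.271e+02] -> [ 0.5518 -0.4191 -0.1   ] [-0.      0.     -0.1786]
[5.239e-01 9.990e-02 1.900e-01 1.601e+02] -> [0.1605 0.492  0.1333] [ 0.      0.     -0.1833]
[5.333e-01 9.650e-02 5.000e-02 1.601e+02] -> [-0.0333 -0.      0.4667] [0. 0. 0.]
```

Call:
servo_tool --series '[[[0, 0, -0.08, 0, 0, 0, 0.4], [0, 0, -0.2, 0, 0, 0, 0.4], [0, 0, -0.32, 0, 0, 0, 0.4], [0, 0, -0.44, 0, 0, 0, 0.4], [0, 0, -0.55, 0, 0, 0, 0.4], [0, 0, -0.55, 0, 0, 0, 0.4], [0, 0, -0.55, 0, 0, 0, 0.4]]]'

```text
time_s: 3.47
tool_pos: [0.5753, -0.1815, 0.2014]
tool_rot: [179.8, 0.1, 95.0]
force: [-0.1, -0.1, -1.8]
grip_width: 0.0617
grasp_force: 20.0
```

Call:
servo_tool --series '[[[0.04, -0.03, -0.01, 0, 0, -0.015, 0.4], [0.12, -0.09, -0.02, 0, 0, -0.045, 0.4], [0.21, -0.16, -0.04, 0, 0, -0.075, 0.4], [0.3, -0.23, -0.06, 0, 0, -0.105, 0.4], [0.39, -0.3, -0.08, 0, 0, -0.135, 0.4], [0.48, -0.36, -0.1, 0, 0, -0.165, 0.4], [0.53, -0.4, -0.1, 0, 0, -0.178, 0.4], [0.55, -0.42, -0.1, 0, 0, -0.178, 0.4], [0.55, -0.42, -0.1, 0, 0, -0.178, 0.4]]]'

```text
time_s: 4.22
tool_pos: [0.4326, -0.0271, 0.2279]
tool_rot: [-179.9, -0.0, 127.0]
force: [0.3, 0.1, -2.1]
grip_width: 0.0616
grasp_force: 20.0
```

Call:
servo_tool --series '[[[0.015, 0.04, 0.01, 0, 0, -0.02, 0.4], [0.04, 0.12, 0.03, 0, 0, -0.05, 0.4], [0.07, 0.2, 0.05, 0, 0, -0.08, 0.4], [0.1, 0.3, 0.08, 0, 0, -0.11, 0.4], [0.13, 0.39, 0.1, 0, 0, -0.14, 0.4], [0.15, 0.46, 0.12, 0, 0, -0.17, 0.4], [0.16, 0.49, 0.133, 0, 0, -0.183, 0.4], [0.16, 0.49, 0.133, 0, 0, -0.183, 0.4], [0.16, 0.49, 0.133, 0, 0, -0.183, 0.4], [0.16, 0.49, 0.133, 0, 0, -0.183, 0.4]]]'

```text
time_s: 5.05
tool_pos: [0.5227, 0.0969, 0.1887]
tool_rot: [-179.9, -0.1, 159.7]
force: [0.3, -0.8, -1.8]
grip_width: 0.0613
grasp_force: 20.0
```

Run:
```python
from plan import *
plan([case(0,0,50,180)])
c=cam('scene','s3.png');P=cloud(c);np.savez('s3.npz',P=P,f=c['frame'])
A=cv2.imread('pics/s3.png')[100:300,120:300];cv2.imwrite('pics/s3c.png',cv2.resize(A,None,fx=3,fy=3))
```

```text
t 5.05 now [5.227000e-01 9.690000e-02 1.887000e-01 1.596945e+02] F [ 0.3 -0.8 -1.8] grip 0.0613 20.0
[5.333e-01 9.650e-02 5.000e-02 1.601e+02] -> [-0.0339  0.0117  0.4623] [-0.0004 -0.0003 -0.0023]
```

View pics/s3c.png

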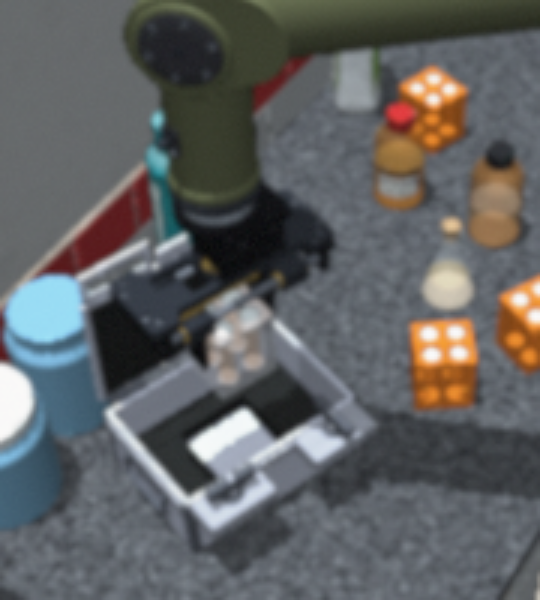

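The block hangs upright at (238,348) over the case; the lid is clear of the gripper. Lowering.

Call:
servo_tool --series '[[[-0.034, 0.012, 0.04, 0, 0, -0.002, 0.4], [-0.034, 0.012, 0.12, 0, 0, -0.002, 0.4], [-0.034, 0.012, 0.2, 0, 0, -0.002, 0.4], [-0.034, 0.012, 0.26, 0, 0, -0.002, 0.4], [-0.034, 0.012, 0.32, 0, 0, -0.002, 0.4], [-0.034, 0.012, 0.36, 0, 0, -0.002, 0.4], [-0.034, 0.012, 0.36, 0, 0, -0.002, 0.4]]]'

```text
time_s: 5.68
tool_pos: [0.5319, 0.0969, 0.0791]
tool_rot: [-179.8, -0.2, 160.2]
force: [-0.0, -0.7, -1.9]
grip_width: 0.0618
grasp_force: 20.0
```

Run:
```python
from plan import *
plan([case(0,0,50,180),case(0,0,45,180)])
```

```text
t 5.68 now [5.319000e-01 9.690000e-02 7.910000e-02 1.601502e+02] F [-0.  -0.7 -1.9] grip 0.0618 20.0
[5.333e-01 9.650e-02 5.000e-02 1.601e+02] -> [-0.0051  0.0007  0.0969] [-0.0009 -0.001   0.0003]
[5.333e-01 9.650e-02 4.500e-02 1.601e+02] -> [ 0.     -0.      0.0167] [0. 0. 0.]
```

Call:
servo_tool --series '[[[-0.005, 0, 0.03, 0, 0, 0, 0.4], [-0.005, 0, 0.06, 0, 0, 0, 0.4], [-0.005, 0, 0.08, 0, 0, 0, 0.4], [-0.005, 0, 0.095, 0, 0, 0, 0.4], [-0.005, 0, 0.105, 0, 0, 0, 0.4], [-0.005, 0, 0.11, 0, 0, 0, 0.4], [-0.005, 0, 0.11, 0, 0, 0, 0.4]]]'

```text
time_s: 6.27
tool_pos: [0.535, 0.0984, 0.048]
tool_rot: [-180.0, -0.0, 160.3]
force: [0.2, -0.2, -2.0]
grip_width: 0.0618
grasp_force: 20.0
```

Call:
servo_tool --series '[[[0, 0, 0.004, 0, 0, 0, 0.4], [0, 0, 0.007, 0, 0, 0, 0.4], [0, 0, 0.01, 0, 0, 0, 0.4], [0, 0, 0.01, 0, 0, 0, 0.4]]]'

```text
time_s: 6.6
tool_pos: [0.5351, 0.0982, 0.0452]
tool_rot: [-180.0, 0.0, 160.3]
force: [0.3, 0.8, -0.8]
grip_width: 0.062
grasp_force: 20.0
```

Call:
servo_tool --series '[[[0, 0, 0, 0, 0, 0, 0.9], [0, 0, 0, 0, 0, 0, 0.9], [0, 0, 0, 0, 0, 0, 0.9], [0, 0, -0.05, 0, 0, 0, 0.9], [0, 0, -0.15, 0, 0, 0, 0.9], [0, 0, -0.27, 0, 0, 0, 0.9], [0, 0, -0.4, 0, 0, 0, 0.9], [0, 0, -0.5, 0, 0, 0, 0.9], [0, 0, -0.5, 0, 0, 0, 0.9], [0, 0, -0.5, 0, 0, 0, 0.9]]]'

```text
time_s: 7.43
tool_pos: [0.5366, 0.0986, 0.1974]
tool_rot: [179.9, 0.3, 160.3]
force: [0.4, -0.4, -0.1]
grip_width: 0.0782
grasp_force: 0.0
```

Run:
```python
from plan import *
print(get_obs()['qpos'].round(1),case(-86,60,107),case(-86,-60,107))
plan([case(-60,-40,190,90),[.4313,.0694,.15,-19.9],[.4313,.0694,.098,-19.9]])
```

```text
[ 30.4  10.7 -48.3  99.    8.4  73.7  50.5] [np.float64(0.472857994089887), np.float64(0.18218992893894745), 0.107, -19.9] [np.float64(0.432012448064321), np.float64(0.06935535369769716), 0.107, -19.9]
t 7.43 now [5.366000e-01 9.860000e-02 1.974000e-01 1.602781e+02] F [ 0.4 -0.4 -0.1] grip 0.0782 0.0
[ 0.4633  0.0793  0.19   70.1   ] -> [ 0.2084 -0.143   0.0237] [0.0014 0.0009 0.501 ]
[  0.4313   0.0694   0.15   -19.9   ] -> [-0.0673 -0.089   0.1333] [ 0.  -0.   0.5]
[  0.4313   0.0694   0.098  -19.9   ] -> [ 0.     -0.      0.1733] [0. 0. 0.]
```

Call:
servo_tool --series '[[[0.1, -0.07, 0.01, 0, 0, 0.06, 0.6], [0.2, -0.14, 0.02, 0, 0, 0.12, 0.6], [0.208, -0.143, 0.02, 0, 0, 0.2, 0.6], [0.208, -0.143, 0.02, 0, 0, 0.5, 0.6], [0.208, -0.143, 0.02, 0, 0, 0.5, 0.6], [0.208, -0.143, 0.02, 0, 0, 0.5, 0.6], [0.208, -0.143, 0.02, 0, 0, 0.5, 0.6], [0.208, -0.143, 0.02, 0, 0, 0.5, 0.6], [0.208, -0.143, 0.02, 0, 0, 0.5, 0.6], [0.208, -0.143, 0.02, 0, 0, 0.5, 0.6], [0.208, -0.143, 0.02, 0, 0, 0.5, 0.6], [0.208, -0.143, 0.02, 0, 0, 0.5, 0.6]]]'

```text
time_s: 8.43
tool_pos: [0.4608, 0.0787, 0.1876]
tool_rot: [-179.8, 0.0, 74.0]
force: [-0.5, -0.3, 0.7]
grip_width: 0.0526
grasp_force: 0.0
```

Run:
```python
from plan import *
print(get_obs()['qpos'].round(1))
plan([[.4316,.0694,.16,-19.9],[.4316,.0694,.099,-19.9]])
```

```text
[ 36.4  -1.3 -48.1 109.2  -1.1  71.9 -27.3]
t 8.43 now [ 0.4608  0.0787  0.1876 73.9834] F [-0.5 -0.3  0.7] grip 0.0526 0.0
[  0.4316   0.0694   0.16   -19.9   ] -> [-0.0566 -0.0849  0.0923] [-5.000e-04  9.000e-04  5.216e-01]
[  0.4316   0.0694   0.099  -19.9   ] -> [ 0.     -0.      0.2033] [0. 0. 0.]
```

Call:
servo_tool --series '[[[-0.056, -0.085, 0.04, 0, 0, 0.52, 0.4], [-0.056, -0.085, 0.09, 0, 0, 0.52, 0.4], [-0.056, -0.085, 0.09, 0, 0, 0.52, 0.4], [-0.056, -0.085, 0.09, 0, 0, 0.52, 0.4], [-0.056, -0.085, 0.09, 0, 0, 0.52, 0.4], [-0.056, -0.085, 0.09, 0, 0, 0.52, 0.4], [-0.056, -0.085, 0.09, 0, 0, 0.52, 0.4], [-0.056, -0.085, 0.09, 0, 0, 0.52, 0.4], [-0.056, -0.085, 0.09, 0, 0, 0.52, 0.4], [-0.056, -0.085, 0.09, 0, 0, 0.52, 0.4], [-0.056, -0.085, 0.09, 0, 0, 0.52, 0.4], [-0.056, -0.085, 0.09, 0, 0, 0.52, 0.4]]]'

```text
time_s: 9.43
tool_pos: [0.4317, 0.0694, 0.1607]
tool_rot: [180.0, 0.2, -12.0]
force: [-0.5, -0.0, -0.5]
grip_width: 0.0351
grasp_force: 0.0
```

Call:
servo_tool --series '[[[0, 0, 0, 0, 0, 0.045, 0.4], [0, 0, 0, 0, 0, 0.045, 0.4], [0, 0, 0, 0, 0, 0.045, 0.4]]]'

```text
time_s: 9.68
tool_pos: [0.432, 0.0694, 0.1612]
tool_rot: [180.0, 0.1, -19.6]
force: [-0.4, -0.8, 0.2]
grip_width: 0.0347
grasp_force: 0.0
```

Run:
```python
from plan import *
print(get_obs()['qpos'].round(1))
plan([[.4316,.0694,.099,-19.9]])
```

```text
[  44.1   -5.6  -53.2  114.7   -4.8   68.8 -116.8]
t 9.68 now [  0.432    0.0694   0.1612 -19.5778] F [-0.4 -0.8  0.2] grip 0.0347 0.0
[  0.4316   0.0694   0.099  -19.9   ] -> [-0.0009  0.0004  0.2073] [0.0002 0.0006 0.0018]
```

Call:
servo_tool --series '[[[0, 0, 0.07, 0, 0, 0, 0.4], [0, 0, 0.14, 0, 0, 0, 0.4], [0, 0, 0.2, 0, 0, 0, 0.4], [0, 0, 0.205, 0, 0, 0, 0.3], [0, 0, 0.205, 0, 0, 0, 0.05], [0, 0, 0.205, 0, 0, 0, 0.05], [0, 0, 0.205, 0, 0, 0, 0.05], [0, 0, 0.205, 0, 0, 0, 0.05], [0, 0, 0.205, 0, 0, 0, 0.05]]]' --grip_force 20

```text
time_s: 10.43
tool_pos: [0.4334, 0.0686, 0.1017]
tool_rot: [179.9, -0.1, -19.7]
force: [-1.5, -3.0, 5.4]
grip_width: 0.0102
grasp_force: 20.0
```

Call:
servo_tool --series '[[[0, 0, 0, 0, 0, -0.03, 0.05], [0, 0, 0, 0, 0, -0.07, 0.05], [0, 0, 0, 0, 0, -0.11, 0.05], [0, 0, 0, 0, 0, -0.15, 0.05], [0, 0, 0, 0, 0, -0.19, 0.05], [0, 0, 0, 0, 0, -0.23, 0.05], [0, 0, 0, 0, 0, -0.27, 0.05], [0, 0, 0, 0, 0, -0.31, 0.05], [0, 0, 0, 0, 0, -0.35, 0.05], [0, 0, 0, 0, 0, -0.39, 0.05], [0, 0, 0, 0, 0, -0.43, 0.05], [0, 0, 0, 0, 0, -0.46, 0.05]]]'

```text
time_s: 11.43
tool_pos: [0.4332, 0.069, 0.102]
tool_rot: [179.9, 0.1, 63.5]
force: [-2.8, -1.8, 4.0]
grip_width: 0.0099
grasp_force: 20.0
```

Call:
servo_tool --series '[[[0, 0, 0, 0, 0, -0.03, 0.05], [0, 0, 0, 0, 0, -0.04, 0.05], [0, 0, 0, 0, 0, -0.04, 0.05]]]'

```text
time_s: 11.68
tool_pos: [0.4332, 0.069, 0.1016]
tool_rot: [179.9, 0.1, 70.4]
force: [-2.1, -2.2, 6.3]
grip_width: 0.0096
grasp_force: 20.0
```

Call:
servo_tool --series '[[[0, 0, 0, 0, 0, 0, 0.4], [0, 0, 0, 0, 0, 0, 0.4], [0, 0, -0.05, 0, 0, 0, 0.4], [0, 0, -0.15, 0, 0, 0, 0.2], [0, 0, -0.28, 0, 0, 0, 0], [0, 0, -0.4, 0, 0, 0, 0], [0, 0, -0.53, 0, 0, 0, 0], [0, 0, -0.65, 0, 0, 0, 0], [0, 0, -0.65, 0, 0, 0, 0]]]'

```text
time_s: 12.43
tool_pos: [0.4364, 0.0706, 0.3026]
tool_rot: [179.3, -0.2, 70.3]
force: [1.8, 0.2, -0.5]
grip_width: 0.0022
grasp_force: 0.0
```

Run:
```python
from plan import *
print(get_obs()['qpos'].round(1))
plan([case(40,-170,300,90),case(110,-130,330,90),case(125,0,330,90),case(105,0,225,90)])
c=cam('scene','s4.png');P=cloud(c);np.savez('s4.npz',P=P,f=c['frame'])
A=cv2.imread('pics/s4.png')[150:300,130:290];cv2.imwrite('pics/s4c.png',cv2.resize(A,None,fx=4,fy=4))
P=P.reshape(-1,3);q=np.c_[(P[:,:2]-C)@np.array([[np.cos(TH),-np.sin(TH)],[np.sin(TH),np.cos(TH)]]),P[:,2]]
m=(abs(q[:,0])<.05)&(abs(q[:,1])<.05)&(q[:,2]>.07)&(q[:,2]<.1);print(m.sum(),q[m].mean(0) if m.sum() else 0,cv2.minAreaRect(q[m][:,:2].astype(np.float32)))
```

```text
[ 45.8 -12.1 -49.6 102.2  -9.1  85.2 -22.2]
t 12.43 now [ 0.4364  0.0706  0.3026 70.3288] F [ 1.8  0.2 -0.5] grip 0.0022 0.0
[ 0.513 -0.077  0.3   70.1  ] -> [-0.3773  0.4059  0.0123] [ 0.0037 -0.0009  0.0013]
[ 5.925e-01 -6.320e-02  3.300e-01  7.010e+01] -> [ 0.1333  0.2333 -0.1   ] [0. 0. 0.]
[6.508e-01 5.400e-02 3.300e-01 7.010e+01] -> [0.4333 0.05   0.    ] [0. 0. 0.]
[6.32e-01 6.08e-02 2.25e-01 7.01e+01] -> [-0.     -0.0667  0.35  ] [0. 0. 0.]
407 [0.00024518 0.00505379 0.08147396] ((0.0027984511107206345, 0.003273526206612587), (0.0651620626449585, 0.06162618100643158), 89.86410522460938)
```

View pics/s4c.png

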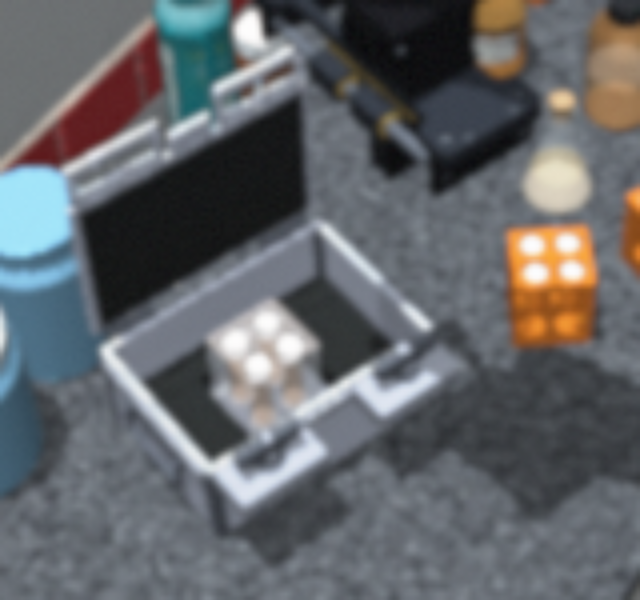

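The block stands in the recess with its caps at about (262,338). Both wings lie along the case front (open), and the lid is upright. Next the lid: go over it and close it from behind.

Run:
```python
from plan import *
plan([case(-20,0,345,180),case(125,0,345,180),case(125,0,225,180)])
rho,off,h=135,5,10
x0,z0=125,225
for n in range(2):
  for i in range(12):
    k=n*12+i; a=np.radians(94-96*k/23)
    x=75.5-rho*np.cos(a)+off*np.sin(a)+h; z=89+rho*np.sin(a)+off*np.cos(a)
    print(round(np.degrees(a),1),round(x,1),round(z,1),'tx',round(-(x-x0)/300,3),'tz',round(-(z-z0)/300,3))
    xl,zl=x,z
  x0,z0=xl,zl
```

```text
t 12.48 now [ 0.4351  0.0704  0.2993 70.323 ] F [-0.3  0.6 -0. ] grip 0.0014 0.0
[5.145e-01 1.033e-01 3.450e-01 1.601e+02] -> [ 0.1927  0.2133 -0.1502] [ 0.0023  0.0014 -0.4988]
[6.508e-01 5.400e-02 3.450e-01 1.601e+02] -> [-0.4833  0.      0.    ] [0. 0. 0.]
[6.508e-01 5.400e-02 2.250e-01 1.601e+02] -> [ 0.  -0.   0.4] [0. 0. 0.]
94.0 99.9 223.3 tx 0.084 tz 0.006
89.8 90.1 224.0 tx 0.116 tz 0.003
85.7 80.3 224.0 tx 0.149 tz 0.003
81.5 70.4 223.3 tx 0.182 tz 0.006
77.3 60.7 221.8 tx 0.214 tz 0.011
73.1 51.1 219.6 tx 0.246 tz 0.018
69.0 41.7 216.8 tx 0.278 tz 0.027
64.8 32.5 213.3 tx 0.308 tz 0.039
60.6 23.6 209.1 tx 0.338 tz 0.053
56.4 15.0 204.3 tx 0.367 tz 0.069
52.3 6.8 198.8 tx 0.394 tz 0.087
48.1 -1.0 192.8 tx 0.42 tz 0.107
43.9 -8.3 186.2 tx 0.024 tz 0.022
39.7 -15.1 179.1 tx 0.047 tz 0.046
35.6 -21.4 171.6 tx 0.068 tz 0.071
31.4 -27.1 163.6 tx 0.087 tz 0.097
27.2 -32.3 155.2 tx 0.104 tz 0.125
23.0 -36.8 146.4 tx 0.119 tz 0.155
18.9 -40.6 137.4 tx 0.132 tz 0.185
14.7 -43.8 128.1 tx 0.143 tz 0.216
10.5 -46.3 118.6 tx 0.151 tz 0.247
6.3 -48.1 108.9 tx 0.157 tz 0.28
2.2 -49.2 99.1 tx 0.161 tz 0.312
-2.0 -49.6 89.3 tx 0.162 tz 0.345
```

Call:
servo_tool --series '[[[0.06, 0.07, -0.05, 0, 0, -0.04, 0], [0.13, 0.14, -0.1, 0, 0, -0.08, 0], [0.19, 0.21, -0.15, 0, 0, -0.12, 0], [0.193, 0.213, -0.15, 0, 0, -0.5, 0], [0.193, 0.213, -0.15, 0, 0, -0.5, 0], [0.193, 0.213, -0.15, 0, 0, -0.5, 0], [0.193, 0.213, -0.15, 0, 0, -0.5, 0], [0.193, 0.213, -0.15, 0, 0, -0.5, 0], [0.193, 0.213, -0.15, 0, 0, -0.5, 0], [0.193, 0.213, -0.15, 0, 0, -0.5, 0], [0.193, 0.213, -0.15, 0, 0, -0.5, 0], [0.193, 0.213, -0.15, 0, 0, -0.5, 0]]]'

```text
time_s: 13.48
tool_pos: [0.512, 0.103, 0.3393]
tool_rot: [-180.0, -0.1, 156.6]
force: [-0.4, 0.5, -0.3]
grip_width: 0.0006
grasp_force: 0.0
```

Run:
```python
from plan import *
print(get_obs()['qpos'].round(1))
plan([case(125,0,345,180),case(125,0,225,180)])
```

```text
[ 44.5   5.4 -62.1  88.2   4.7  89.4  49. ]
t 13.48 now [5.120000e-01 1.030000e-01 3.393000e-01 1.566404e+02] F [-0.4  0.5 -0.3] grip 0.0006 0.0
[6.508e-01 5.400e-02 3.450e-01 1.601e+02] -> [-0.4896  0.0333 -0.0198] [-0.     -0.0006 -0.0192]
[6.508e-01 5.400e-02 2.250e-01 1.601e+02] -> [ 0.  -0.   0.4] [0. 0. 0.]
```

Call:
servo_tool --series '[[[-0.08, 0.01, -0.02, 0, 0, -0.01, 0], [-0.2, 0.02, -0.02, 0, 0, -0.02, 0], [-0.32, 0.03, -0.02, 0, 0, -0.02, 0], [-0.43, 0.033, -0.02, 0, 0, -0.02, 0], [-0.49, 0.033, -0.02, 0, 0, -0.02, 0], [-0.49, 0.033, 0.02, 0, 0, -0.02, 0], [-0.49, 0.033, 0.12, 0, 0, -0.02, 0], [-0.49, 0.033, 0.22, 0, 0, -0.02, 0], [-0.49, 0.033, 0.32, 0, 0, -0.02, 0], [-0.49, 0.033, 0.38, 0, 0, -0.02, 0], [-0.49, 0.033, 0.38, 0, 0, -0.02, 0]]]'

```text
time_s: 14.4
tool_pos: [0.6473, 0.0523, 0.2207]
tool_rot: [-179.8, -0.5, 159.9]
force: [-0.5, -0.5, -0.7]
grip_width: 0.0008
grasp_force: 0.0
```

Run:
```python
from plan import *
print(get_obs()['qpos'].round(1))
plan([case(125,0,225,180)])
c=cam('scene','s5.png');A=cv2.imread('pics/s5.png')[100:300,100:300];cv2.imwrite('pics/s5c.png',cv2.resize(A,None,fx=3,fy=3))
```

```text
[ 33.5  28.8 -56.9  81.4  23.8  83.1  46.9]
t 14.4 now [6.473000e-01 5.230000e-02 2.207000e-01 1.599319e+02] F [-0.5 -0.5 -0.7] grip 0.0008 0.0
[6.508e-01 5.400e-02 2.250e-01 1.601e+02] -> [-0.0091  0.0091 -0.0145] [-0.0012 -0.0027 -0.0009]
```

View pics/s5c.png

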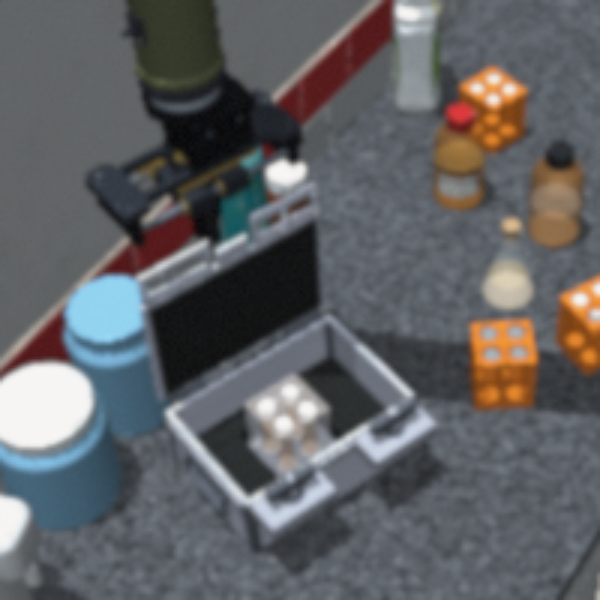

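The fingers, at about (205,215), are behind the lid's tab and clear of the bottles. Pushing the lid along its arc.

Call:
servo_tool --series '[[[0.05, 0.007, -0.01, 0, 0, 0, 0], [0.1, 0.007, -0.012, 0, 0, 0, 0], [0.14, 0.007, -0.012, 0, 0, 0, 0], [0.172, 0.007, -0.009, 0, 0, 0, 0], [0.205, 0.007, -0.004, 0, 0, 0, 0], [0.237, 0.007, 0.003, 0, 0, 0, 0], [0.269, 0.007, 0.012, 0, 0, 0, 0], [0.3, 0.007, 0.024, 0, 0, 0, 0], [0.33, 0.007, 0.038, 0, 0, 0, 0], [0.358, 0.007, 0.054, 0, 0, 0, 0], [0.385, 0.007, 0.072, 0, 0, 0, 0], [0.411, 0.007, 0.092, 0, 0, 0, 0]]]'

```text
time_s: 15.45
tool_pos: [0.5349, 0.0971, 0.1983]
tool_rot: [-180.0, -0.0, 159.8]
force: [-0.4, -0.2, 1.7]
grip_width: 0.0007
grasp_force: 0.6
```

Run:
```python
from plan import *
print(get_obs()['qpos'].round(1))
plan([case(-1,0,192.8,180),case(-49.6,0,89.3,180)])
P=cloud(cam('scene')).reshape(-1,3);q=np.c_[(P[:,:2]-C)@np.array([[np.cos(TH),-np.sin(TH)],[np.sin(TH),np.cos(TH)]]),P[:,2]]
for y in(-.07,.07):
  for z in np.arange(.1,.28,.03):
    m=(abs(q[:,1]-y)<.02)&(abs(q[:,2]-z)<.004)&(q[:,0]<.1)&(q[:,0]>-.09)
    if m.sum()>3:print(y,z.round(2),np.percentile(q[m,0],[10,50,90]).round(3))
```

```text
[ 42.5  14.8 -63.5  98.6  13.7  75.1  46.1]
t 15.45 now [5.349000e-01 9.710000e-02 1.983000e-01 1.598399e+02] F [-0.4 -0.2  1.7] grip 0.0007 0.6
[5.324e-01 9.680e-02 1.928e-01 1.601e+02] -> [ 0.0077 -0.0037  0.0185] [-0.0002 -0.0002 -0.0014]
[4.867e-01 1.134e-01 8.930e-02 1.601e+02] -> [ 0.162 -0.     0.345] [0. 0. 0.]
-0.07 0.1 [-0.09  -0.089 -0.088]
-0.07 0.19 [-0.005 -0.004 -0.001]
-0.07 0.28 [-0.036 -0.03  -0.021]
0.07 0.1 [-0.09  -0.089 -0.051]
0.07 0.13 [0.047 0.049 0.052]
0.07 0.16 [0.022 0.025 0.025]
0.07 0.28 [-0.035 -0.03   0.022]
```

Call:
servo_tool --series '[[[0.03, 0, 0.035, 0, 0, 0, 0], [0.055, 0, 0.064, 0, 0, 0, 0], [0.076, 0, 0.089, 0, 0, 0, 0], [0.095, 0, 0.115, 0, 0, 0, 0], [0.112, 0, 0.143, 0, 0, 0, 0], [0.127, 0, 0.173, 0, 0, 0, 0], [0.14, 0, 0.203, 0, 0, 0, 0], [0.151, 0, 0.234, 0, 0, 0, 0], [0.159, 0, 0.265, 0, 0, 0, 0], [0.165, 0, 0.298, 0, 0, 0, 0], [0.168, 0, 0.32, 0, 0, 0, 0], [0.17, 0, 0.33, 0, 0, 0, 0]]]'

```text
time_s: 16.5
tool_pos: [0.4874, 0.1145, 0.0987]
tool_rot: [-180.0, -0.1, 159.9]
force: [0.1, -0.1, 1.4]
grip_width: 0.0004
grasp_force: 0.3
```

Call:
servo_tool --series '[[[0, 0, 0.007, 0, 0, 0, 0], [0, 0, 0.012, 0, 0, 0, 0], [0, 0, 0.017, 0, 0, 0, 0], [0, 0, 0.022, 0, 0, 0, 0], [0, 0, 0.022, 0, 0, 0, 0]]]'

```text
time_s: 16.92
tool_pos: [0.4873, 0.1154, 0.0944]
tool_rot: [-180.0, -0.1, 159.9]
force: [-4.5, 0.1, 9.3]
grip_width: 0.001
grasp_force: 6.2
```

Call:
servo_tool --series '[[[0, 0, 0.007, 0, 0, 0, 0], [0, 0, 0.012, 0, 0, 0, 0], [0, 0, 0.012, 0, 0, 0, 0]]]'

```text
time_s: 17.17
tool_pos: [0.4875, 0.1154, 0.0941]
tool_rot: [-179.8, -0.1, 159.9]
force: [-16.5, -3.2, 39.1]
grip_width: 0.0002
grasp_force: 20.2
```

Call:
servo_tool --series '[[[0, 0, -0.05, 0, 0, 0, 0], [0, 0, -0.15, 0, 0, 0, 0.2], [0, 0, -0.25, 0, 0, 0, 0.4], [0, 0, -0.35, 0, 0, 0, 0.4], [0, 0, -0.35, 0, 0, 0, 0.4]]]'

```text
time_s: 17.58
tool_pos: [0.4919, 0.1159, 0.2007]
tool_rot: [179.8, 0.5, 159.8]
force: [0.1, 0.8, 0.8]
grip_width: 0.0192
grasp_force: 0.0
```

Run:
```python
from plan import *
print(get_obs()['qpos'].round(1))
plan([[.473,.182,.2,70.1],[.473,.182,.103,70.1]])
P=cloud(cam('scene')).reshape(-1,3);q=np.c_[(P[:,:2]-C)@np.array([[np.cos(TH),-np.sin(TH)],[np.sin(TH),np.cos(TH)]]),P[:,2]]
m0=(abs(q[:,1])<.09)&(q[:,2]>.08)&(q[:,2]<.105)&(q[:,0]<.07)&(q[:,0]>-.1)
A=np.c_[q[m0][:,:2],np.ones(m0.sum())];print(m0.sum(),np.linalg.lstsq(A,q[m0][:,2],rcond=None)[0])
for x in(.05,.0,-.04,-.085):
  m=m0&(abs(q[:,0]-x)<.008);print(x,m.sum(),np.median(q[m,2]))
for s in(1,-1):
  m=(np.hypot(q[:,0]+.086,q[:,1]-.06*s)<.04)&(q[:,2]>.108)&(q[:,2]<.12);
  if m.sum()>5:print('wing',s,m.sum(),q[m].mean(0).round(4),cv2.minAreaRect((q[m][:,:2]*1000).astype(np.float32)))
```

```text
[ 47.5   6.6 -66.9 103.8   6.5  73.2  48.8]
t 17.58 now [4.919000e-01 1.159000e-01 2.007000e-01 1.598465e+02] F [0.1 0.8 0.8] grip 0.0192 0.0
[ 0.473  0.182  0.2   70.1  ] -> [0.135  0.1852 0.0016] [0.0032 0.0015 0.4986]
[ 0.473  0.182  0.103 70.1  ] -> [ 0.     -0.      0.3233] [0. 0. 0.]
2447 [ 0.02858807 -0.00508143  0.09509808]
0.05 150 0.09542778900322124
0.0 263 0.09560976261942611
-0.04 310 0.0943407501784046
-0.085 248 0.09059498226115137
wing 1 63 [-0.0873  0.063   0.1116] ((-87.35477447509766, 61.648338317871094), (53.030235290527344, 12.555801391601562), 88.22491455078125)
wing -1 58 [-0.0871 -0.0589  0.112 ] ((-88.06083679199219, -58.973350524902344), (50.86258316040039, 13.841781616210938), 88.11040496826172)
```

The lid is shut: the push stopped rigidly at plate height, and both wings stand through open. Now the left wing.

Call:
servo_tool --series '[[[0.06, 0.08, 0, 0, 0, 0.04, 0.4], [0.12, 0.16, 0, 0, 0, 0.08, 0.4], [0.135, 0.185, 0, 0, 0, 0.5, 0.4], [0.135, 0.185, 0, 0, 0, 0.5, 0.4], [0.135, 0.185, 0, 0, 0, 0.5, 0.4], [0.135, 0.185, 0, 0, 0, 0.5, 0.4], [0.135, 0.185, 0, 0, 0, 0.5, 0.4], [0.135, 0.185, 0, 0, 0, 0.5, 0.4], [0.135, 0.185, 0, 0, 0, 0.5, 0.4], [0.135, 0.185, 0, 0, 0, 0.5, 0.4], [0.135, 0.185, 0, 0, 0, 0.5, 0.4], [0.135, 0.185, 0, 0, 0, 0.5, 0.4]]]'

```text
time_s: 18.63
tool_pos: [0.4689, 0.1803, 0.1939]
tool_rot: [-179.9, 0.0, 73.8]
force: [-0.1, 0.2, 0.5]
grip_width: 0.0345
grasp_force: 0.0
```

Call:
servo_tool --series '[[[0, 0, 0, 0, 0, 0.02, 0.4], [0, 0, 0, 0, 0, 0.02, 0.4]]]'

```text
time_s: 18.8
tool_pos: [0.4689, 0.1804, 0.194]
tool_rot: [-179.9, 0.0, 70.4]
force: [0.1, -0.0, 0.8]
grip_width: 0.0349
grasp_force: 0.0
```

Run:
```python
from plan import *
print(get_obs()['qpos'].round(1))
plan([[.473,.182,.102,70.1]])
```

```text
[ 33.2   5.8 -59.6 104.3   5.2  72.9 -47.4]
t 18.8 now [ 0.4689  0.1804  0.194  70.4347] F [ 0.1 -0.   0.8] grip 0.0349 0.0
[ 0.473  0.182  0.102 70.1  ] -> [0.0099 0.0114 0.3067] [-0.0003  0.0002  0.0019]
```

Call:
servo_tool --series '[[[0.01, 0.011, 0.08, 0, 0, 0.002, 0.4], [0.01, 0.011, 0.18, 0, 0, 0.002, 0.4], [0.01, 0.011, 0.26, 0, 0, 0.002, 0.4], [0.01, 0.011, 0.305, 0, 0, 0.002, 0.4], [0.01, 0.011, 0.305, 0, 0, 0.002, 0.3], [0.01, 0.011, 0.305, 0, 0, 0.002, 0.05], [0.01, 0.011, 0.305, 0, 0, 0.002, 0.05], [0.01, 0.011, 0.305, 0, 0, 0.002, 0.05], [0.01, 0.011, 0.305, 0, 0, 0.002, 0.05], [0.01, 0.011, 0.305, 0, 0, 0.002, 0.05]]]' --grip_force 20

```text
time_s: 19.63
tool_pos: [0.4743, 0.1826, 0.1047]
tool_rot: [179.9, -0.1, 70.1]
force: [-0.0, 0.3, 2.5]
grip_width: 0.0098
grasp_force: 20.0
```

Call:
servo_tool --series '[[[0, 0, 0, 0, 0, 0.03, 0.05], [0, 0, 0, 0, 0, 0.07, 0.05], [0, 0, 0, 0, 0, 0.11, 0.05], [0, 0, 0, 0, 0, 0.15, 0.05], [0, 0, 0, 0, 0, 0.19, 0.05], [0, 0, 0, 0, 0, 0.23, 0.05], [0, 0, 0, 0, 0, 0.27, 0.05], [0, 0, 0, 0, 0, 0.31, 0.05], [0, 0, 0, 0, 0, 0.35, 0.05], [0, 0, 0, 0, 0, 0.39, 0.05], [0, 0, 0, 0, 0, 0.43, 0.05], [0, 0, 0, 0, 0, 0.46, 0.05]]]'

```text
time_s: 20.63
tool_pos: [0.475, 0.1813, 0.105]
tool_rot: [180.0, -0.2, -13.1]
force: [1.5, -2.5, 1.0]
grip_width: 0.0098
grasp_force: 20.0
```

Call:
servo_tool --series '[[[0, 0, 0, 0, 0, 0.03, 0.05], [0, 0, 0, 0, 0, 0.045, 0.05], [0, 0, 0, 0, 0, 0.045, 0.05]]]'

```text
time_s: 20.88
tool_pos: [0.4749, 0.1811, 0.1046]
tool_rot: [180.0, -0.2, -20.9]
force: [1.4, -3.0, 4.8]
grip_width: 0.0097
grasp_force: 20.0
```

Call:
servo_tool --series '[[[0, 0, 0, 0, 0, 0, 0.4], [0, 0, 0, 0, 0, 0, 0.4], [0, 0, -0.05, 0, 0, 0, 0.4], [0, 0, -0.15, 0, 0, 0, 0.4], [0, 0, -0.25, 0, 0, 0, 0.4], [0, 0, -0.3, 0, 0, 0, 0.4], [0, 0, -0.3, 0, 0, 0, 0.4]]]'

```text
time_s: 21.47
tool_pos: [0.475, 0.184, 0.1969]
tool_rot: [-179.8, -0.3, -20.6]
force: [0.4, 0.3, 0.3]
grip_width: 0.0343
grasp_force: 0.0
```

Run:
```python
from plan import *
print(get_obs()['qpos'].round(1))
plan([[.4335,.069,.19,70.1],[.4335,.069,.102,70.1]])
```

```text
[  20.2    4.6  -46.   103.8    3.5   72.7 -137.4]
t 21.47 now [  0.475    0.184    0.1969 -20.6463] F [0.4 0.3 0.3] grip 0.0343 0.0
[4.335e-01 6.900e-02 1.900e-01 7.010e+01] -> [0.0056 0.4076 0.0215] [ 3.000e-04 -2.100e-03 -5.041e-01]
[4.335e-01 6.900e-02 1.020e-01 7.010e+01] -> [ 0.     -0.      0.2933] [0. 0. 0.]
```

Call:
servo_tool --series '[[[0.005, 0.05, 0.01, 0, 0, -0.04, 0.4], [0.005, 0.13, 0.02, 0, 0, -0.08, 0.4], [0.005, 0.22, 0.02, 0, 0, -0.12, 0.4], [0.005, 0.31, 0.02, 0, 0, -0.16, 0.4], [0.005, 0.39, 0.02, 0, 0, -0.2, 0.4], [0.005, 0.407, 0.02, 0, 0, -0.504, 0.4], [0.005, 0.407, 0.02, 0, 0, -0.504, 0.4], [0.005, 0.407, 0.02, 0, 0, -0.504, 0.4], [0.005, 0.407, 0.02, 0, 0, -0.504, 0.4], [0.005, 0.407, 0.02, 0, 0, -0.504, 0.4], [0.005, 0.407, 0.02, 0, 0, -0.504, 0.4], [0.005, 0.407, 0.02, 0, 0, -0.504, 0.4]]]'

```text
time_s: 22.47
tool_pos: [0.4305, 0.0679, 0.186]
tool_rot: [-179.9, 0.0, 63.4]
force: [-0.5, 0.1, -1.6]
grip_width: 0.0346
grasp_force: 0.0
```

Call:
servo_tool --series '[[[0, 0, 0, 0, 0, -0.025, 0.4], [0, 0, 0, 0, 0, -0.025, 0.4]]]'

```text
time_s: 22.63
tool_pos: [0.4305, 0.0679, 0.1861]
tool_rot: [-179.9, 0.0, 67.6]
force: [-0.2, -0.3, 0.9]
grip_width: 0.035
grasp_force: 0.0
```

Run:
```python
from plan import *
print(get_obs()['qpos'].round(1))
plan([[.4335,.069,.102,70.1]])
```

```text
[ 25.5  -6.2 -35.2 113.4  -3.8  71.9 -30.7]
t 22.63 now [ 0.4305  0.0679  0.1861 67.6127] F [-0.2 -0.3  0.9] grip 0.035 0.0
[4.335e-01 6.900e-02 1.020e-01 7.010e+01] -> [0.0072 0.0084 0.2803] [-0.0007  0.0002 -0.0138]
```

Call:
servo_tool --series '[[[0.007, 0.008, 0.07, 0, 0, -0.014, 0.4], [0.007, 0.008, 0.16, 0, 0, -0.014, 0.4], [0.007, 0.008, 0.24, 0, 0, -0.014, 0.4], [0.007, 0.008, 0.28, 0, 0, -0.014, 0.4], [0.007, 0.008, 0.28, 0, 0, -0.014, 0.3], [0.007, 0.008, 0.28, 0, 0, -0.014, 0.05], [0.007, 0.008, 0.28, 0, 0, -0.014, 0.05], [0.007, 0.008, 0.28, 0, 0, -0.014, 0.05], [0.007, 0.008, 0.28, 0, 0, -0.014, 0.05], [0.007, 0.008, 0.28, 0, 0, -0.014, 0.05]]]' --grip_force 20

```text
time_s: 23.47
tool_pos: [0.4335, 0.0695, 0.1042]
tool_rot: [-179.9, 0.0, 70.0]
force: [-3.9, 2.4, 4.7]
grip_width: 0.0099
grasp_force: 20.0
```

Call:
servo_tool --series '[[[0, 0, 0, 0, 0, 0.03, 0.05], [0, 0, 0, 0, 0, 0.07, 0.05], [0, 0, 0, 0, 0, 0.11, 0.05], [0, 0, 0, 0, 0, 0.15, 0.05], [0, 0, 0, 0, 0, 0.19, 0.05], [0, 0, 0, 0, 0, 0.23, 0.05], [0, 0, 0, 0, 0, 0.27, 0.05], [0, 0, 0, 0, 0, 0.31, 0.05], [0, 0, 0, 0, 0, 0.35, 0.05], [0, 0, 0, 0, 0, 0.39, 0.05], [0, 0, 0, 0, 0, 0.43, 0.05], [0, 0, 0, 0, 0, 0.46, 0.05]]]'

```text
time_s: 24.47
tool_pos: [0.434, 0.0684, 0.1046]
tool_rot: [179.9, 0.0, -13.2]
force: [-4.5, 0.3, 2.2]
grip_width: 0.01
grasp_force: 20.0
```

Call:
servo_tool --series '[[[0, 0, 0, 0, 0, 0.03, 0.05], [0, 0, 0, 0, 0, 0.045, 0.05], [0, 0, 0, 0, 0, 0.045, 0.05]]]'

```text
time_s: 24.72
tool_pos: [0.434, 0.0683, 0.1043]
tool_rot: [179.9, 0.0, -21.0]
force: [-4.8, -0.7, 7.1]
grip_width: 0.0096
grasp_force: 20.0
```

Call:
servo_tool --series '[[[0, 0, 0, 0, 0, 0, 0.4], [0, 0, 0, 0, 0, 0, 0.4], [0, 0, -0.05, 0, 0, 0, 0.4], [0, 0, -0.15, 0, 0, 0, 0.4], [0, 0, -0.25, 0, 0, 0, 0.4], [0, 0, -0.35, 0, 0, 0, 0.4], [0, 0, -0.45, 0, 0, 0, 0.4], [0, 0, -0.55, 0, 0, 0, 0.4], [0, 0, -0.6, 0, 0, 0, 0.4], [0, 0, -0.6, 0, 0, 0, 0.4]]]'

```text
time_s: 25.55
tool_pos: [0.4371, 0.0691, 0.2876]
tool_rot: [-179.8, -0.5, -20.9]
force: [0.4, -0.1, -0.8]
grip_width: 0.0348
grasp_force: 0.0
```

Run:
```python
from plan import *
plan([])
c=cam('scene','s6.png');P=cloud(c).reshape(-1,3);q=np.c_[(P[:,:2]-C)@np.array([[np.cos(TH),-np.sin(TH)],[np.sin(TH),np.cos(TH)]]),P[:,2]]
A=cv2.imread('pics/s6.png')[150:300,130:290];cv2.imwrite('pics/s6c.png',cv2.resize(A,None,fx=3.7,fy=3.7))
for s in(1,-1):
  m=(np.hypot(q[:,0]+.086,q[:,1]-.06*s)<.04)&(q[:,2]>.107)&(q[:,2]<.12);
  if m.sum()>5:
    w=q[m][:,:2]-q[m][:,:2].mean(0);v=np.linalg.svd(w)[2][0]
    print('wing',s,m.sum(),q[m].mean(0).round(4),np.degrees(np.arctan2(v[1],v[0])))
```

```text
t 25.55 now [  0.4371   0.0691   0.2876 -20.9057] F [ 0.4 -0.1 -0.8] grip 0.0348 0.0
wing 1 63 [-0.0862  0.0616  0.1117] 178.6925284327446
wing -1 56 [-0.0876 -0.0589  0.1119] 179.52585448036652
```

View pics/s6c.png

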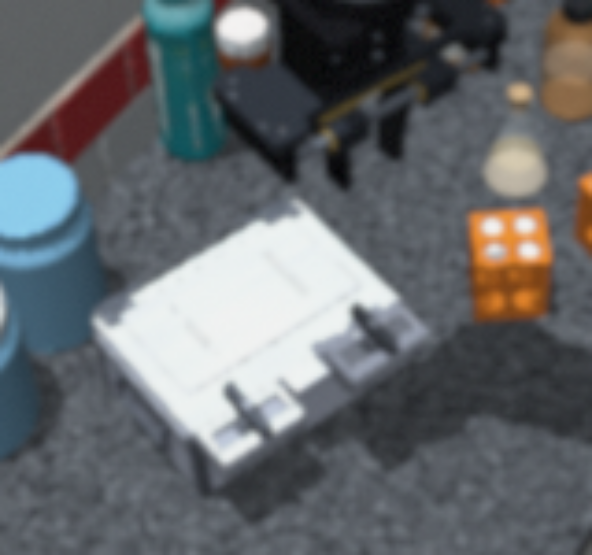

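The lid is shut, both wings at (247,408) and (373,328) lie across their slots, and the robot is clear. Handing in.

```bash
python3 -c "
from cell import env;print(env.sign_off())"
```

```text
the job is handed in; nothing more can be done
None
```

The job is handed in (no verdict was returned): the vial block stands upright in the recess, the lid is shut, both wings are locked across their slots, and the bottles and flask were not touched, all after about 26 s of the 72 s allowed.

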